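Fetch the tally counter from behind the jar and the spool

TASK

Fetch the tally counter that is boxed in at the back of the grey rack and seat it flat and square in the recess of the small metal cradle. First clear the jar and the solder spool out of its way onto the dark mat; once the counter is in its cradle, put the jar and the spool back on the rack, each in the place where it stood before. Keep everything upright and leave the two spare rollers on the rack where they are.

Things in the scene. Friction and masses are not known exactly. Their poses are not given: they have to be found in the camera images.
- rack: Fixed grey board 180 (x) x 186 (y) x 8 mm. Origin: centre of underside; +x to its back, away from the robot, +y left. Thin black 62 mm pads at x -15, y +62 / -62 mm mark the places of jar and spool. Upright aluminium stop (60 mm wide, x 24 to 32 mm, 38 mm above the board) close behind the counter bars a fore-and-aft grasp; the 9 mm gaps at the counter's ends are too narrow for fingers.
- mat: Fixed dark rubber mat, the side area: 190 mm along its own x, 100 mm along its own y, 3 mm thick. Origin: centre of its underside. Room for jar and spool one behind the other along x, for example 47 mm either side of the centre. Rack, mat and cradle swap places from start to start.
- cradle: Fixed small metal plate, 76 (x) x 92 (y) x 6 mm, with a low dark rim 5 mm high and 6 mm thick on top round a rectangular recess, 52 mm (x) by 68 mm (y), whose floor is 6 mm above the table. Origin: centre of its underside, below the centre of the recess. The counter goes into the recess, its long side along the cradle's long (y) side, either way round.
- counter: Hand tally counter, a black box 34 (x) x 50 (y) x 30 mm with a small push button of 10 mm diameter on top near its -y end (39 mm high in all), about 80 g. Origin: centre of its underside; z up. Starts on the rack between jar and spool, about 3 mm behind the rack's origin, its long side along the rack's y. To be grasped across its 50 mm length once jar and spool are gone.
- jar: Round upright jar with a wide lid, 55 mm across the lid, 52 mm body, 70 mm high (lid from 56 mm up), about 120 g. Origin: centre of its underside; z up. Starts on either the left or the right place of the rack; free in front of and behind it.
- spool: Solder spool standing on its flange, 56 mm across the flanges, 32 mm high (flanges 4 mm thick at bottom and top), about 220 g. Origin: centre of its underside; z up. Starts on the rack's other place; free in front of and behind it.
- roller_left: Spare feed roller, flat dark disc 34 mm across and 18 mm high, loose on the back left corner of the rack (about x +68, y +55 mm). Bystander, not to be shifted. Origin: centre of its underside.
- roller_right: Spare feed roller like the other, on the back right corner of the rack (about x +68, y -55 mm). Bystander, not to be shifted. Origin: centre of its underside.

How it is judged:
By the outcome, as a careful person would: the job done as asked, in the order asked, and still so for the second after the job is handed in, with the robot touching nothing.
It also fails if it takes over 125 s, if anything falls off the work surface, if the arm or the gripper's body presses on something with over 40 N, if the wrist force passes 120 N, or if a joint passes its speed limit or range.

ROBOT

A 6-joint arm with a two-finger parallel gripper is mounted at the origin on a cart in front of the work surface, level with it; the furniture and walls round the work are solid. World frame = base frame: x ahead of the robot, y to its left, z up, the work surface at z = 0. Lengths are in m, angles in rad, forces in N, time in s.
With the tool pointing down it reaches from about 0.25 to 0.85 m from the base axis. Payload 12.5 kg.
Tool frame: the origin (TCP) lies between the finger pads; the fingertips stand 14 mm ahead of it and the grasp point (between the pads) lies 5 mm behind it (bot.tip_reach is the distance from the TCP to the fingertips, in m); z points along the fingers, y is the line along which they close (so a half turn about z gives the same grasp; the last joint's range is limited). The gripper opens to 93 mm and grips with 3 to 60 N. Pads are 15 mm wide; open, the fingers measure 128 mm over their backs; the gripper's body (75 mm by 188 mm) begins 65 mm behind the grasp point.
Start: joints at [1.253, 0.351, 1.652, -0, 1.139, -0.085], TCP at [0.127, 0.535, 0.233] pointing down, gripper open.
Joint ranges: [-2.75, 2.75], [-0.79, 2.1], [0.01, 2.65], [-1.57, 4.71], [0.07, 3.14], [-2.87, 2.87]. Speed limits (rad/s): [2.22, 2.22, 2.79, 3.14, 3.14, 3.14].

INTERFACE

Orientations are given as a rotation vector (axis times angle).
In Python, from plant import bot gives the robot as it stands.
- The arm moves only by the tool play_rows, never from a script. Its argument "motion" is one flat list of numbers, 4 for each row, row after row: the shift along the world's x, y, z in m, then the turn about the world's z in rad. In form: [dx, dy, dz, spin, dx, dy, dz, spin, ...]. A call has 1 to 10 rows; each row shifts and turns the commanded pose from where the row before left it; what a row does not reach is not made up. A row lasts 1/10 s, in which the tool goes at most 50 mm and 8.59 degrees, less where a joint would pass 70% of its speed; a pose out of reach is approached as far as the arm can. A call is refused whole if a number of a shift passes 0.05 or a number of a turn 0.15, either way. A call with a gripper value outside its range is refused whole. "hand" is the closure, from -1 (fully open) to 1 (shut), set as the call begins (left out, the last holds). The fingers move at their own pace and stop on an object; "force" is the grip in N (left out, the last holds). Time passes only in rows, so rows that do not move let the fingers close. It gives the time, the measured TCP pose, the force, the opening and the grip force at its end, in the units of the state.
- bot.sense(): the state, without advancing time (a new reading comes with each control period).
- bot.camera(name): name is "scene" or "side" or "wrist"; returns (picture, depth): 384x512x3 uint8, red, green, blue; 384x512 float32, m along the optical axis (not along the pixel's ray), 0 where there is no reading.
- bot.calibration(name): a dict with "vertical_fov" (degrees; the focal length in pixels is half the picture's height over the tangent of half this angle, whatever the lens; pixels are square), "cx", "cy" (the principal point, pixels), "R" (3x3) and "t" (3): a world point X has camera coordinates R X + t; the wrist camera has in their place "mount" (4x4, takes a point from camera to tool coordinates, whose origin is the TCP and whose axes are the flange's). Camera axes: x right, y down, z forward; pixel columns grow to the right and rows downward; lengths in m; the calibration is good to about 2 mm. A picture is of the moment at which its call begins: read the wrist's pose just before it. calibration takes no time and is no camera call.
- bot.job_done(): hands the job in; it is judged then, once.
The state is a dict: "t": time; "joints": joint angles; "joint_vel": joint speeds; "tau": joint torques, N m; "position": TCP position; "tool_rot": TCP orientation; "ft_force": force on the tool from outside, world axes, zero at the start; "ft_torque": the same for the moment, N m; "gripper_width": finger opening in m; "finger_force": force on a finger pad.
Only numpy, scipy, OpenCV 4.12 (cv2) and the standard library are available. Lean on these libraries where they do the work, as an engineer would, in place of code of your own. Each camera call takes 0.05 s, during which the arm holds its last target. There are 200 camera calls.

## Working session

There is one attempt and no reset: what is moved stays moved. The work goes in short steps, Python scripts to look and compute and a tool call to move; the robot and the scene stay as the last step left them, time stands still between calls to the robot, and variables do not carry over. Pictures are saved under pics/ and viewed, at most 14 in all, crops included, and the job is handed in when it is done.

Besides the shell and the picture viewer there is one more tool, called after ">>>" as name(argument=value, ...) on one line, values as JSON. play_rows: Moves the arm, as the interface text tells. Its arguments: {"type":"object","properties":{"motion":{"type":"array"},"hand":{"type":"number"},"force":{"type":"number"}},"required":["motion"]}

```bash
mkdir -p pics; ls
cat > h.py <<'E'
import numpy as np, cv2
from scipy.spatial.transform import Rotation as Ro
from plant import bot
def cam(n):
    s=bot.sense(); p,d=bot.camera(n); c=bot.calibration(n)
    f=p.shape[0]/2/np.tan(np.radians(c["vertical_fov"])/2)
    v,u=np.mgrid[:p.shape[0],:p.shape[1]]
    P=np.stack([(u-c["cx"])/f*d,(v-c["cy"])/f*d,d],-1)
    if "mount" in c:
        M=np.array(c["mount"]); P=P@M[:3,:3].T+M[:3,3]
        P=P@Ro.from_rotvec(s["tool_rot"]).as_matrix().T+np.array(s["position"])
    else: P=(P-np.array(c["t"]))@np.array(c["R"])
    P[d==0]=np.nan
    np.savez(f"/tmp/{n}.npz",p=p,P=P)
    return p,P
def save(p,name,scale=1.5): cv2.imwrite(f"pics/{name}.png",cv2.resize(p[...,::-1],None,fx=scale,fy=scale,interpolation=cv2.INTER_CUBIC))
E
python3 - <<'E'
from h import *
for n in("scene","side"):
    p,P=cam(n); save(p,n+"0"); print(n,bot.calibration(n)); print(np.nanmin(P,(0,1)),np.nanmax(P,(0,1)))
s=bot.sense();print(s)
E
```

```text
pics
scene {'vertical_fov': 46.18823017853274, 'cx': 250.32731665852165, 'cy': 191.77100992396873, 'R': array([[ 0.87581661, -0.48222941, -0.02000145],
       [-0.31448681, -0.53874831, -0.78156785],
       [ 0.36611926,  0.6908003 , -0.6234995 ]]), 't': array([-0.44360637,  0.24604248,  0.76518301])}
[-0.10876214 -0.46129841 -0.7686776 ] [2.20589072 3.28528497 0.31163203]
side {'vertical_fov': 44.222978301236054, 'cx': 258.5808992312204, 'cy': 188.80490359975684, 'R': array([[ 0.82386895, -0.56663478, -0.0128445 ],
       [-0.30924311, -0.43040695, -0.84800858],
       [ 0.47498279,  0.70262001, -0.52982683]]), 't': array([-0.41780492,  0.22867005,  0.83904069])}
[-0.05828435 -0.46157836 -0.76466821] [2.32412125 3.27769015 0.40105215]
{'t': 0.1, 'joints': array([ 1.25339306e+00,  3.51198609e-01,  1.65231663e+00, -2.40468755e-05,
        1.13913042e+00, -8.46084860e-02]), 'joint_vel': array([ 0.00093364,  0.00085476, -0.00228302, -0.00051508,  0.00158656,
        0.00011818]), 'tau': array([ 1.74782817e-03, -4.98030353e+01, -2.85704845e+01,  7.01096887e-02,
        2.38611462e-02, -6.02466139e-05]), 'position': array([0.12677987, 0.53489596, 0.23216288]), 'tool_rot': array([-3.64810339e-01, -3.12014882e+00,  1.62751283e-03]), 'ft_force': array([ 0.60156369, -0.44532184,  0.26017569]), 'ft_torque': array([ 0.03211255, -0.00339337, -0.00073093]), 'finger_force': 0.0, 'gripper_width': 0.09294626039671598}
```

View pics/scene0.png

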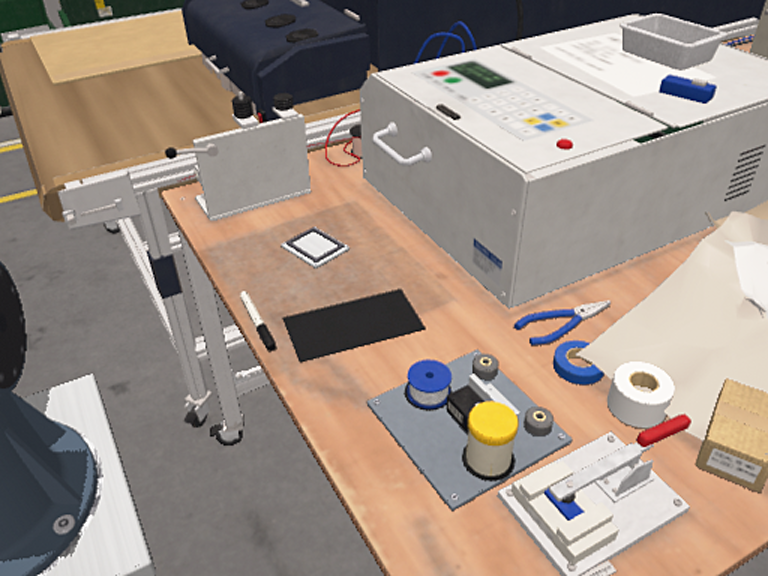

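View pics/side0.png

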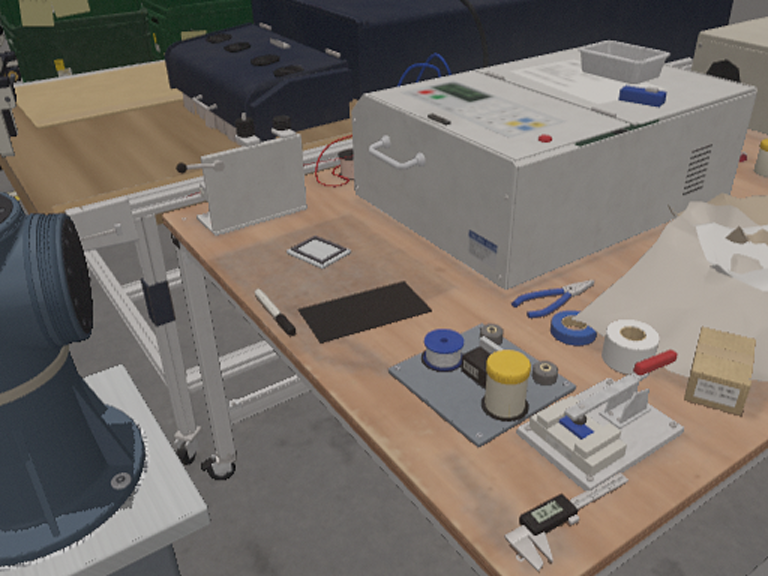

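The scene picture shows the cradle at (315,246), mat (354,324), rack (470,425), spool left (428,383), jar right (492,440) and counter between them (465,405). Next I measure these with depth.

```bash
cat > m.py <<'E'
from h import *
def quad(P,pts): # pixel corners (x1.5 view) -> world on plane z
    pass
def ray(n,uv,z,k=1.5):
    c=bot.calibration(n);f=192/np.tan(np.radians(c["vertical_fov"])/2);R=np.array(c["R"]);t=np.array(c["t"])
    uv=(np.array(uv,float)+.5)/k-.5
    d=np.c_[(uv[:,0]-c["cx"])/f,(uv[:,1]-c["cy"])/f,np.ones(len(uv))]@R; o=-R.T@t
    return o+d*((z-o[2])/d[:,2])[:,None]
E
python3 - <<'E'
from m import *
np.set_printoptions(precision=4,suppress=True)
# coarse
for n,q in(("scene",dict(rack=([367,403],[477,350],[570,438],[453,508],.008),mat=([283,318],[404,290],[425,329],[300,360],.003),cr=([282,244],[317,228],[348,246],[314,265],.006))),):
  for k,v in q.items():
    w=ray(n,v[:4],v[4]); print(k,w[:,:2].tolist(),w.mean(0),np.linalg.norm(w-np.roll(w,-1,0),axis=1))
for n in("scene","side"):
    z=np.load(f"/tmp/{n}.npz");p=z["p"].astype(int);P=z["P"];hsv=cv2.cvtColor(z["p"],cv2.COLOR_RGB2HSV)
    x,y,zz=np.moveaxis(P,-1,0)
    reg=(x>.2)&(x<.75)&(y>-.1)&(y<.65)
    # table height near
    for nm,m in (("jarlid",(hsv[...,0]>18)&(hsv[...,0]<33)&(hsv[...,1]>150)&reg&(zz>.06)),("spool",(hsv[...,0]>100)&(hsv[...,0]<125)&(hsv[...,1]>120)&reg&(zz>.025)&(zz<.06))):
        k,l,st,_=cv2.connectedComponentsWithStats(m.astype('u1')); i=1+st[1:,4].argmax(); q=P[l==i]; top=np.percentile(q[:,2],60); q2=q[q[:,2]>top-.004]
        (c,r)=cv2.minEnclosingCircle(q2[:,:2].astype('f4')); print(n,nm,len(q),top,c,r,np.median(q2,0))
    z0=zz[reg&(np.abs(zz)<.02)]; h,e=np.histogram(z0,40); print(n,[(round(b,4),int(a)) for a,b in zip(h,e)if a>150])
E
```

```text
rack [[0.445565690802294, -0.08785945136166151], [0.6235098946655584, -0.07832539750349665], [0.6311939161547732, -0.25857953925823984], [0.4553728058196619, -0.26899486429500225]] [ 0.5389 -0.1734  0.008 ] [0.1782 0.1804 0.1761 0.1814]
mat [[0.418278745768395, 0.12522756849915817], [0.6072537136157621, 0.09182906440839189], [0.5874472825145733, -0.0009900611961686234], [0.40439635081466196, 0.03141122930031748]] [0.5043 0.0619 0.003 ] [0.1919 0.0949 0.1859 0.0948]
cr [[0.49009191611688574, 0.30048208736214366], [0.5623203390788001, 0.31480122972790314], [0.5843265321955825, 0.2381781750088373], [0.5120611107206369, 0.21831052949318508]] [0.5372 0.2679 0.006 ] [0.0736 0.0797 0.0749 0.0851]Traceback (most recent call last):
  File "<stdin>", line 13, in <module>
ValueError: attempt to get argmax of an empty sequence
```

Run:
```python
from m import *
np.set_printoptions(precision=4,suppress=True)
print(bot.calibration("wrist"))
for n in("scene","side"):
    z=np.load(f"/tmp/{n}.npz");P=z["P"];p=z["p"]
    x,y,zz=np.moveaxis(P,-1,0)
    if n=="scene":
        for u,v in((492,420),(428,372),(465,395),(250,160),(354,324),(440,340),(315,246)): print((u,v),P[int(v/1.5),int(u/1.5)],p[int(v/1.5),int(u/1.5)])
    for nm,X,Y,Z in(("jar",.53,-.235,.06),("spool",.53,-.11,.025)):
        m=(np.hypot(x-X,y-Y)<.05)&(zz>Z)&(zz<.085); q=P[m]; top=np.median(q[:,2]); print(n,nm,len(q))
        if len(q)<50: continue
        top=np.percentile(q[:,2],90);q=q[q[:,2]>top-.004]; print(top,cv2.minEnclosingCircle(q[:,:2].astype('f4')))
```

```text
{'vertical_fov': 61.23719494942674, 'cx': 251.52139552166688, 'cy': 195.1540987796096, 'mount': array([[-0.0003, -0.9574, -0.2889,  0.08  ],
       [ 1.    , -0.    , -0.0011, -0.0012],
       [ 0.001 , -0.2889,  0.9574, -0.1511],
       [ 0.    ,  0.    ,  0.    ,  1.    ]])}
(492, 420) [ 0.5257 -0.2353  0.0784] [248 214  58]
(428, 372) [ 0.5257 -0.1044  0.0375] [ 31  56 123]
(465, 395) [ 0.545  -0.1599  0.0376] [64 58 58]
(250, 160) [0.4969 0.4397 0.1013] [155 150 146]
(354, 324) [0.5037 0.06   0.0027] [45 44 44]
(440, 340) [ 0.5971 -0.0256 -0.0019] [230 178 139]
(315, 246) [0.5373 0.2684 0.004 ] [233 232 231]
scene jar 819
0.07874487675698522 ((0.5282605886459351, -0.23324325680732727), 0.02846493571996689)
scene spool 693
0.04092069611493082 ((0.5347701907157898, -0.11879131197929382), 0.04086676612496376)
side jar 607
0.0797460095372772 ((0.5306481719017029, -0.2346651703119278), 0.02887272834777832)
side spool 526
0.042088942136189564 ((0.535484254360199, -0.11871535331010818), 0.040558330714702606)
```

>>> play_rows(motion=[0.01, -0.01, 0.02, 0, 0.025, -0.04, 0.02, 0, 0.025, -0.043, 0.02, 0, 0.025, -0.043, 0.02, 0, 0.025, -0.043, 0, 0, 0.025, -0.043, 0, 0, 0.025, -0.043, 0, 0, 0.025, -0.043, 0, 0, 0.025, -0.043, 0, 0, 0.025, -0.043, 0, 0])

```text
t: 1.1
position: [0.3583, 0.146, 0.3095]
tool_rot: [0.365, 3.12, 0.0]
ft_force: [1.0, 0.6, -1.1]
gripper_width: 0.0929
finger_force: 0.0
```

>>> play_rows(motion=[0.016, -0.04, 0, 0.1, 0.016, -0.04, 0, 0.1, 0.016, -0.04, 0, 0.087, 0.016, -0.04, 0, 0, 0.016, -0.04, 0, 0, 0.016, -0.04, 0, 0, 0.016, -0.04, 0, 0, 0.015, -0.035, 0, 0, 0, 0, 0, 0])

```text
t: 2.0
position: [0.4856, -0.1703, 0.3086]
tool_rot: [0.08, -3.14, 0.0]
ft_force: [-0.3, 0.9, -0.5]
gripper_width: 0.0929
finger_force: 0.0
```

Run:
```python
from h import *
p,P=cam("wrist"); save(p,"w1"); s=bot.sense();print(s["position"],s["tool_rot"],s["joints"])
```

```text
[ 0.48492912 -0.16847815  0.30863043] [ 8.12983858e-02 -3.13920817e+00 -9.22841761e-04] [-4.25059088e-01  2.13362239e-01  1.64393715e+00 -5.35991047e-05
  1.28574808e+00 -2.04762420e+00]
```

View pics/w1.png

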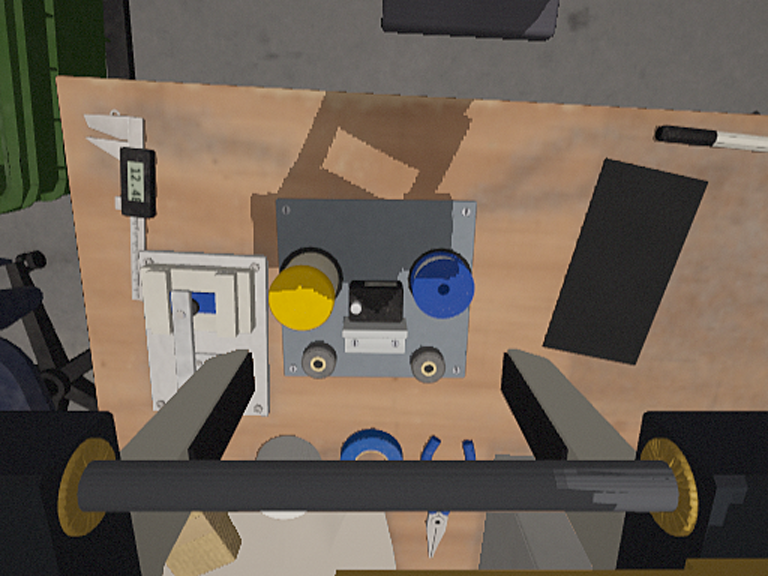

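Wrist view: rack (375,288), jar left in the picture (302,297), counter (376,300), spool (441,284), rollers (318,361)/(428,366), mat (625,262). I refine the positions with depth masks.

Run:
```python
from h import *
np.set_printoptions(precision=4,suppress=True)
z=np.load("/tmp/wrist.npz");P=z["P"];p=z["p"];hsv=cv2.cvtColor(p,cv2.COLOR_RGB2HSV)
x,y,zz=np.moveaxis(P,-1,0)
def big(m):
    k,l,st,_=cv2.connectedComponentsWithStats(m.astype('u1')); return l==1+st[1:,4].argmax()
def rect(m,n):
    q=P[m].astype('f4'); r=cv2.minAreaRect((q[:,:2]*1000).copy()); print(n,m.sum(),np.median(q[:,2]),r)
u,v=np.meshgrid(np.arange(512),np.arange(384))
def box(a,b,c,d): return (u>a/1.5)&(u<b/1.5)&(v>c/1.5)&(v<d/1.5)
rack=box(265,490,190,385)&(np.abs(zz-.008)<.0045)
print("sat",hsv[190,210],hsv[180,420],hsv[150,240],hsv[230,330],"z table",np.nanmedian(zz[160:200,330:350]))
rect(big(rack&(hsv[...,1]<100)),"rack")
rect(big(box(530,720,140,380)&(hsv[...,2]<75)),"mat")
m=big(box(340,412,270,330)&(zz>.033)&(zz<.043)); rect(m,"counter")
m=big(box(335,412,310,350)&(zz>.0415)&(zz<.05)); rect(m,"stop")
for n,b,lo in(("jar",box(250,350,240,340),.070),("spool",box(405,480,240,325),.034)):
    m=big(b&(zz>lo)); q=P[m]; print(n,np.median(q[:,2]),cv2.minEnclosingCircle((q[:,:2]*1000).astype('f4').copy()),q.mean(0))
for n,b in(("rollL",box(405,455,340,392)),("rollR",box(295,342,335,386))):
    m=big(b&(zz>.022)&(zz<.03)); q=P[m]; print(n,np.median(q[:,2]),cv2.minEnclosingCircle((q[:,:2]*1000).astype('f4').copy()))
```

```text
sat [ 23 251 140] [10 18 42] [98 13 76] [ 15 101 182] z table -0.0009941025504685008
rack 9527 0.0071334373 ((542.5647583007812, -172.02603149414062), (180.2195587158203, 186.32916259765625), 2.3100244998931885)
mat 8726 nan ((405.5417785644531, 31.200305938720703), (0.0, 1.9459189176559448), 0.0)
counter 800 0.036831044 ((544.9395141601562, -171.31900024414062), (34.038570404052734, 50.0572509765625), 0.7288828492164612)
stop 259 0.044725016 ((569.5447387695312, -170.62936401367188), (8.414011001586914, 59.121795654296875), 2.5154597759246826)
jar 0.07698809144676727 ((530.1942749023438, -233.8376007080078), 27.750900268554688) [ 0.5287 -0.2332  0.0769]
spool 0.03904362410459861 ((525.9511108398438, -111.5056381225586), 28.32748031616211) [ 0.5252 -0.1113  0.039 ]
rollL 0.024705947085989666 ((610.2409057617188, -116.2899398803711), 17.188261032104492)
rollR 0.02492386067532748 ((611.4592895507812, -224.1533660888672), 17.29133415222168)
```

>>> play_rows(motion=[0.005, -0.0065, 0, -0.144, 0.005, -0.0065, 0, -0.144, 0.005, -0.0065, 0, -0.144, 0.005, -0.0065, 0, -0.144, 0.005, -0.0065, 0, -0.144, 0.005, -0.0065, 0, -0.144, 0.005, -0.0065, -0.03, -0.144, 0.005, -0.0065, -0.04, -0.144, 0.005, -0.0065, -0.04, -0.144, 0, -0.007, -0.04, -0.144], hand=-0.613, force=20)

```text
t: 3.05
position: [0.53, -0.2315, 0.1582]
tool_rot: [2.012, 2.412, 0.0]
ft_force: [0.9, -0.3, 0.5]
gripper_width: 0.0749
finger_force: 0.0
```

>>> play_rows(motion=[0, 0, 0, -0.143, 0, 0, 0, 0, 0, 0, 0, 0])

```text
t: 3.35
position: [0.5302, -0.232, 0.1602]
tool_rot: [2.168, 2.272, 0.001]
ft_force: [0.2, 0.4, 1.2]
gripper_width: 0.0745
finger_force: 0.0
```

```bash
cat >> h.py <<'E'
def st():
    s=bot.sense();y=Ro.from_rotvec(s["tool_rot"]).as_matrix()[:,1]
    print("t%.1f"%s["t"],"pos",np.round(s["position"],4),"yaw %.4f"%np.arctan2(y[1],y[0]),"w %.4f ff %.1f"%(s["gripper_width"],s["finger_force"]),"ft",np.round(s["ft_force"],1),"tq",np.round(s["ft_torque"],2),"j",np.round(s["joints"],2))
E
python3 -c "
from h import *
st();p,P=cam('wrist');save(p,'w2')"
```

```text
t3.4 pos [ 0.5302 -0.232   0.1602] yaw 0.0470 w 0.0745 ff 0.0 ft [0.2 0.4 1.2] tq [-0.08  0.15 -0.04] j [-0.49  0.48  1.64  0.    1.01 -0.54]
```

View pics/w2.png

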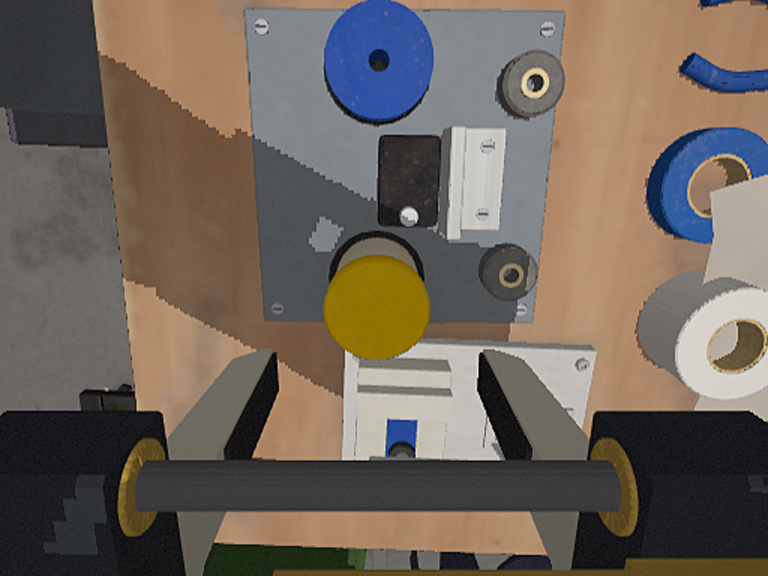

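The jar lid is at (377,305) in the picture, centred between the fingers in x. I check jar, spool and counter from this closer view.

Run:
```python
from h import *
z=np.load("/tmp/wrist.npz");P=z["P"];x,y,zz=np.moveaxis(P,-1,0)
v,u=np.mgrid[:384,:512]
for n,X,Y,lo,hi in(("jar",.53,-.234,.070,.085),("spool",.526,-.1115,.034,.045),("rL",.610,-.116,.02,.03),("rR",.611,-.224,.02,.03)):
    q=P[(np.hypot(x-X,y-Y)<.035)&(zz>lo)&(zz<hi)]; print(n,np.median(q[:,2]),cv2.minEnclosingCircle((q[:,:2]*1000).astype('f4').copy()))
q=P[(abs(x-.545)<.021)&(abs(y+.1715)<.035)&(zz>.032)&(zz<.042)]; print(np.median(q[:,2]),cv2.minAreaRect((q[:,:2]*1000).astype('f4').copy()))
q=P[(abs(x-.542)<.11)&(abs(y+.172)<.12)&(zz>.0035)&(zz<.012)]; print(np.median(q[:,2]),cv2.minAreaRect((q[:,:2]*1000).astype('f4').copy()))
```

```text
jar 0.07710731600305495 ((530.1165771484375, -233.88951110839844), 27.702281951904297)
spool 0.039067296904312016 ((525.376220703125, -111.1409683227539), 28.113252639770508)
rL 0.024821311472384852 ((610.6080932617188, -116.42311096191406), 17.248380661010742)
rR 0.02492549196150423 ((611.27490234375, -224.58033752441406), 17.27126121520996)
0.036955530850580544 ((545.5310668945312, -166.33291625976562), (40.47343826293945, 60.311431884765625), 2.3017148971557617)
0.007221497267032889 ((550.1739501953125, -187.19796752929688), (195.08642578125, 217.05860900878906), 2.5005242824554443)
```

>>> play_rows(motion=[0, -0.002, -0.03, 0, 0, 0, -0.03, 0, 0, 0, -0.03, 0, 0, 0, -0.022, 0, 0, 0, -0.015, 0, 0, 0, 0, 0, 0, 0, 0, 0])

```text
t: 4.1
position: [0.5305, -0.2348, 0.0335]
tool_rot: [2.172, 2.268, 0.001]
ft_force: [-0.4, 0.5, 0.1]
gripper_width: 0.0749
finger_force: 0.0
```

>>> play_rows(motion=[0, 0, 0, 0, 0, 0, 0, 0, 0, 0, 0, 0, 0, 0, 0, 0, 0, 0, 0, 0, 0, 0, 0, 0, 0, 0, 0, 0], hand=1, force=20)

```text
t: 4.8
position: [0.5302, -0.2348, 0.0331]
tool_rot: [2.174, 2.267, 0.0]
ft_force: [-0.7, 0.4, 6.7]
gripper_width: 0.0545
finger_force: 20.0
```

```bash
python3 -c "
from h import *
st()"
```

```text
t4.8 pos [ 0.5302 -0.2348  0.0331] yaw 0.0419 w 0.0545 ff 20.0 ft [-0.7  0.4  6.7] tq [0.   0.21 0.05] j [-0.5   0.67  1.7  -0.    0.77 -0.54]
```

>>> play_rows(motion=[0, 0, 0.003, 0, 0, 0, 0.005, 0, 0, 0, 0.01, 0, 0, 0, 0.01, 0, 0, 0, 0, 0, 0, 0, 0, 0])

```text
t: 5.4
position: [0.53, -0.2346, 0.0608]
tool_rot: [2.174, 2.267, 0.0]
ft_force: [-0.8, -0.9, -1.7]
gripper_width: 0.0546
finger_force: 20.0
```

```bash
python3 -c "
from h import *
st();p,P=cam('wrist');save(p,'w3');p,P=cam('scene');save(p[210:360,220:400],'s3',4)"
```

```text
t5.4 pos [ 0.53   -0.2346  0.0608] yaw 0.0421 w 0.0546 ff 20.0 ft [-0.8 -0.9 -1.7] tq [-0.08  0.03 -0.06] j [-0.5   0.63  1.7  -0.    0.82 -0.54]
```

View pics/s3.png

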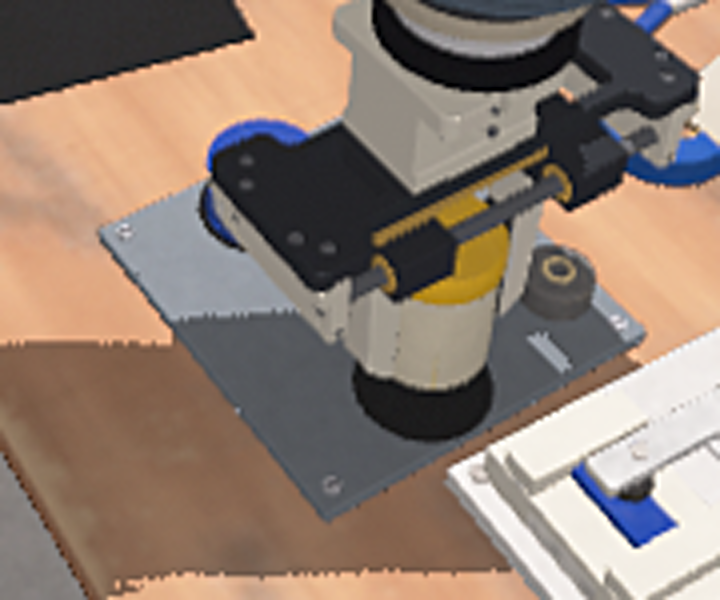

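The jar is held upright between the fingers (crop about (440,310)), clear of the rack. On to the mat.

>>> play_rows(motion=[0, 0, 0.02, 0, 0, 0, 0.03, 0, 0, 0.015, 0.02, 0, 0.003, 0.03, 0.01, 0, 0.004, 0.045, 0, 0, 0.004, 0.045, 0, 0, 0.004, 0.045, 0, 0, 0.004, 0.045, 0, 0, 0.004, 0.035, 0, 0, 0.002, 0.018, 0, 0])

```text
t: 6.5
position: [0.5547, 0.0461, 0.1401]
tool_rot: [-2.172, -2.269, 0.0]
ft_force: [0.2, 0.3, -1.3]
gripper_width: 0.0545
finger_force: 20.0
```

>>> play_rows(motion=[0, 0.01, 0, 0, 0, 0, -0.02, 0, 0, 0, -0.03, 0, 0, 0, -0.02, 0, 0, 0, -0.015, 0, 0, 0, -0.01, 0, 0, 0, 0, 0, 0, 0, 0, 0])

```text
t: 7.3
position: [0.5553, 0.0533, 0.046]
tool_rot: [2.174, 2.267, 0.001]
ft_force: [-0.2, -0.7, -1.2]
gripper_width: 0.0548
finger_force: 20.0
```

Run:
```python
from h import *
st();p,P=cam('wrist');save(p,'w4')
x,y,zz=np.moveaxis(P,-1,0)
hsv=cv2.cvtColor(p,cv2.COLOR_RGB2HSV)
m=(np.hypot(x-.555,y-.053)<.035)&(hsv[...,0]>18)&(hsv[...,0]<33)&(hsv[...,1]>150)
print("lid z pct",np.percentile(zz[m],[50,90]) if m.sum() else 0)
```

```text
t7.3 pos [0.5553 0.0533 0.046 ] yaw 0.0418 w 0.0548 ff 20.0 ft [-0.2 -0.7 -1.2] tq [-0.07  0.06 -0.02] j [ 0.01  0.62  1.76 -0.    0.76 -0.03]
lid z pct [0.09000154 0.09141326]
```

View pics/w4.png

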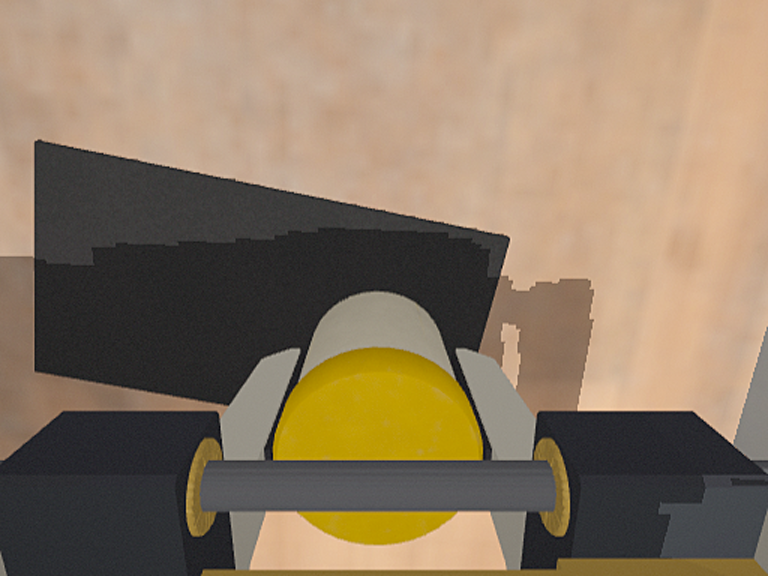

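The jar hovers upright over the mat's far end; mat corners appear at (36,141) and (508,237).

>>> play_rows(motion=[0, 0, -0.008, 0, 0, 0, -0.006, 0, 0, 0, -0.003, 0, 0, 0, -0.001, 0, 0, 0, 0, 0, 0, 0, 0, 0])

```text
t: 7.95
position: [0.5544, 0.0534, 0.0279]
tool_rot: [-2.174, -2.267, 0.001]
ft_force: [-6.5, -0.6, 9.3]
gripper_width: 0.055
finger_force: 20.0
```

>>> play_rows(motion=[0, 0, 0, 0, 0, 0, 0, 0, 0, 0, 0, 0, 0, 0, 0, 0], hand=-0.613)

```text
t: 8.35
position: [0.555, 0.0534, 0.0274]
tool_rot: [2.174, 2.268, 0.0]
ft_force: [0.3, -0.8, 0.1]
gripper_width: 0.0745
finger_force: 0.0
```

```bash
python3 -c "
from h import *
st()
from m import *
c=bot.calibration('wrist')
z=np.load('/tmp/wrist.npz');P=z['P']
for u,v in((40,145),(504,240),(40,367)): print(P[int(v/1.5),int(u/1.5)])"
```

```text
t8.3 pos [0.555  0.0534 0.0274] yaw 0.0420 w 0.0745 ff 0.0 ft [ 0.3 -0.8  0.1] tq [-0.1   0.05  0.03] j [ 0.01  0.65  1.76 -0.    0.72 -0.03]
[0.42337558 0.12769231 0.0030064 ]
[0.60520374 0.0979536  0.00187404]
[0.40766656 0.03369503 0.001845  ]
```

>>> play_rows(motion=[0, 0, 0.02, 0, 0, 0, 0.04, 0, 0, 0, 0.04, 0, -0.003, -0.02, 0.02, 0, -0.006, -0.035, 0, 0, -0.006, -0.04, 0, 0, -0.006, -0.04, 0, 0, -0.006, -0.025, 0, 0, -0.003, -0.005, 0, 0, 0, 0, 0, 0])

```text
t: 9.35
position: [0.5246, -0.1118, 0.1474]
tool_rot: [-2.176, -2.266, -0.0]
ft_force: [-0.1, -0.2, -0.4]
gripper_width: 0.0751
finger_force: 0.0
```

Run:
```python
from h import *
st();p,P=cam('wrist');save(p,'w5')
x,y,zz=np.moveaxis(P,-1,0)
for n,X,Y,lo,hi in(("jar",.555,.053,.066,.08),("spool",.526,-.1115,.034,.045)):
    q=P[(np.hypot(x-X,y-Y)<.04)&(zz>lo)&(zz<hi)]
    if len(q)>50: print(n,len(q),np.percentile(q[:,2],[5,50,95]),cv2.minEnclosingCircle((q[:,:2]*1000).astype('f4').copy()))
```

```text
t9.3 pos [ 0.5246 -0.1118  0.1474] yaw 0.0406 w 0.0751 ff 0.0 ft [-0.1 -0.2 -0.4] tq [-0.08  0.08 -0.05] j [-0.3   0.43  1.77  0.    0.94 -0.34]
spool 3376 [0.03779621 0.03916098 0.04024991] ((527.1337890625, -117.138427734375), 34.30144500732422)
```

>>> play_rows(motion=[0.001, 0.0005, -0.03, 0, 0, 0, -0.03, 0, 0, 0, -0.03, 0, 0, 0, -0.02, 0, 0, 0, -0.0115, 0, 0, 0, 0, 0, 0, 0, 0, 0])

```text
t: 10.1
position: [0.5265, -0.1107, 0.0266]
tool_rot: [2.173, 2.268, 0.001]
ft_force: [0.6, 0.7, -0.8]
gripper_width: 0.0748
finger_force: 0.0
```

>>> play_rows(motion=[0, 0, 0, 0, 0, 0, 0, 0, 0, 0, 0, 0, 0, 0, 0, 0, 0, 0, 0, 0, 0, 0, 0, 0], hand=1, force=25)

```text
t: 10.7
position: [0.5261, -0.1112, 0.0265]
tool_rot: [2.174, 2.267, 0.0]
ft_force: [-0.7, 0.3, 6.1]
gripper_width: 0.0516
finger_force: 25.0
```

Run:
```python
from h import *
st()
p,P=cam('scene')
x,y,zz=np.moveaxis(P,-1,0)
q=P[(np.hypot(x-.555,y-.053)<.04)&(zz>.06)&(zz<.085)]; print(len(q),np.percentile(q[:,2],[50,90]),cv2.minEnclosingCircle((q[q[:,2]>.07][:,:2]*1000).astype('f4').copy()))
```

```text
t10.7 pos [ 0.5261 -0.1112  0.0265] yaw 0.0419 w 0.0516 ff 25.0 ft [-0.7  0.3  6.1] tq [0.03 0.34 0.04] j [-0.29  0.63  1.82  0.    0.69 -0.34]
330 [0.0723736 0.0737883] ((552.2039184570312, 53.930397033691406), 28.28321075439453)
```

>>> play_rows(motion=[0, 0, 0.003, 0, 0, 0, 0.005, 0, 0, 0, 0.01, 0, 0, 0, 0.01, 0, 0, 0, 0, 0, 0, 0, 0, 0])

```text
t: 11.35
position: [0.526, -0.1111, 0.0543]
tool_rot: [2.174, 2.267, 0.001]
ft_force: [0.0, -0.1, -1.4]
gripper_width: 0.0517
finger_force: 25.0
```

```bash
python3 -c "
from h import *
st();p,P=cam('side');a=p[190:320,230:400];p,P=cam('wrist');save(np.hstack([cv2.resize(a,None,fx=2.95,fy=2.95,interpolation=2),p[:,100:410]])[:384],'c6',.98)"
```

```text
t11.3 pos [ 0.526  -0.1111  0.0543] yaw 0.0420 w 0.0517 ff 25.0 ft [ 0.  -0.1 -1.4] tq [-0.05  0.07 -0.  ] j [-0.29  0.58  1.81  0.    0.75 -0.34]
```

View pics/c6.png

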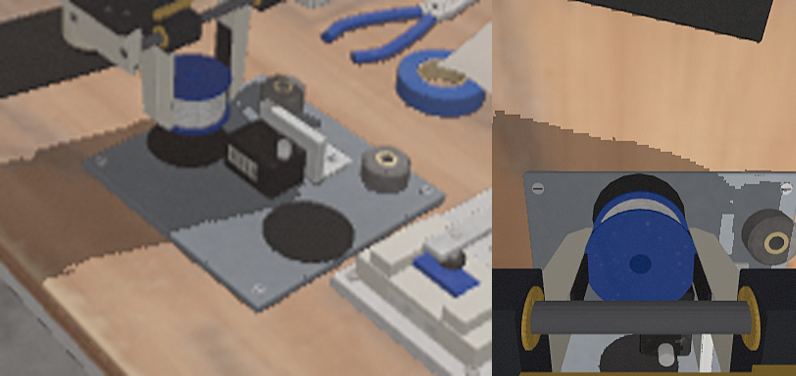

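Spool is held level (crop (188,90)), pads empty below, counter free (265,155).

>>> play_rows(motion=[0, 0, 0.02, 0, -0.005, 0.005, 0.025, 0, -0.012, 0.02, 0.01, 0, -0.015, 0.035, 0, 0, -0.015, 0.04, 0, 0, -0.012, 0.04, 0, 0, -0.008, 0.03, 0, 0, -0.002, 0.016, 0, 0, 0, 0, -0.02, 0, 0, 0, -0.03, 0])

```text
t: 12.45
position: [0.4577, 0.0756, 0.0593]
tool_rot: [2.171, 2.267, 0.004]
ft_force: [0.1, -0.4, -3.0]
gripper_width: 0.052
finger_force: 25.0
```

>>> play_rows(motion=[0, 0, -0.02, 0, 0, 0, -0.009, 0, 0, 0, -0.004, 0, 0, 0, 0, 0, 0, 0, 0, 0])

```text
t: 12.95
position: [0.4574, 0.0749, 0.0267]
tool_rot: [2.174, 2.267, 0.001]
ft_force: [0.2, -0.0, -2.1]
gripper_width: 0.0517
finger_force: 25.0
```

```bash
python3 -c "
from h import *
st()"
```

```text
t12.9 pos [0.4574 0.0749 0.0267] yaw 0.0419 w 0.0517 ff 25.0 ft [ 0.2 -0.  -2.1] tq [-0.02  0.12 -0.04] j [0.06 0.54 2.01 0.   0.59 0.02]
```

>>> play_rows(motion=[0, 0, -0.003, 0, 0, 0, -0.002, 0, 0, 0, -0.0005, 0, 0, 0, 0, 0, 0, 0, 0, 0])

```text
t: 13.45
position: [0.4574, 0.0749, 0.0214]
tool_rot: [2.174, 2.267, 0.001]
ft_force: [-3.5, -0.9, 12.3]
gripper_width: 0.0517
finger_force: 25.0
```

>>> play_rows(motion=[0, 0, 0, 0, 0, 0, 0, 0, 0, 0, 0, 0, 0, 0, 0, 0, 0, 0, 0.02, 0, 0, 0, 0.04, 0, 0, 0, 0.04, 0, 0, 0.01, 0.04, 0.14, 0, 0.02, 0.03, 0.14, 0, 0.03, 0.03, 0.14], hand=-0.613)

```text
t: 14.45
position: [0.4568, 0.1349, 0.2221]
tool_rot: [1.648, 2.674, 0.001]
ft_force: [0.4, -0.5, -0.7]
gripper_width: 0.0752
finger_force: 0.0
```

>>> play_rows(motion=[0.005, 0.03, 0.01, 0.145, 0.005, 0.03, 0, 0.145, 0.005, 0.03, 0, 0.145, 0.005, 0.02, 0, 0.145, 0.005, 0.01, 0, 0.145, 0.005, 0, 0, 0.145, 0.005, 0, 0, 0.145, 0, 0, 0, 0.145, 0, 0, 0, 0, 0, 0, 0, 0])

```text
t: 15.45
position: [0.4917, 0.2549, 0.2303]
tool_rot: [0.074, -3.14, 0.0]
ft_force: [-0.0, 0.2, 0.5]
gripper_width: 0.075
finger_force: 0.0
```

```bash
python3 -c "
from h import *
st();p,P=cam('wrist');save(p,'w7')"
```

```text
t15.4 pos [0.4917 0.2549 0.2303] yaw 1.6177 w 0.0750 ff 0.0 ft [-0.   0.2  0.5] tq [-0.04  0.04 -0.05] j [ 0.39  0.36  1.64  0.    1.14 -1.22]
```

View pics/w7.png

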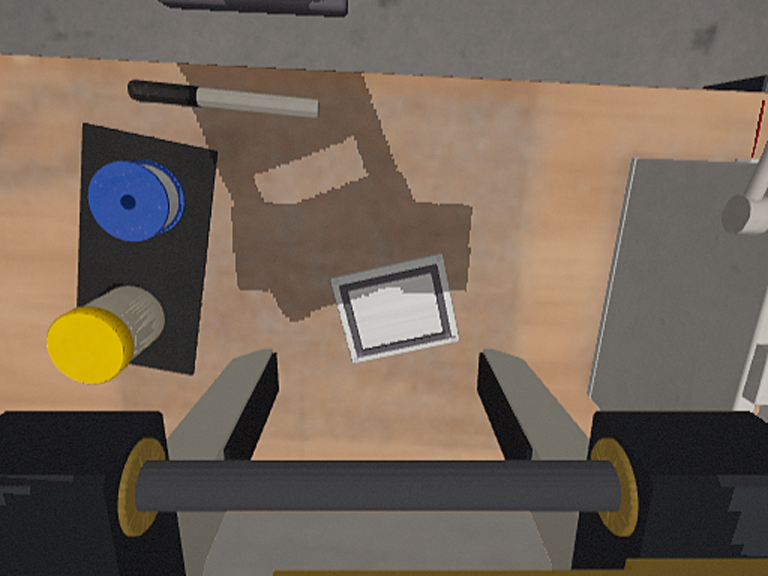

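Jar (90,345) and spool (130,200) stand on the mat; the cradle is at (395,308), turned about 13°.

Run:
```python
from h import *
np.set_printoptions(precision=4,suppress=True)
z=np.load("/tmp/wrist.npz");P=z["P"];p=z["p"];x,y,zz=np.moveaxis(P,-1,0)
v,u=np.mgrid[:384,:512]
b=(u>215)&(u<312)&(v>165)&(v<246)
for lo,hi,n in((.0025,.02,"plate"),(.0075,.02,"rim")):
    m=(b&(zz>lo)&(zz<hi)).astype('u1'); k,l,s,_=cv2.connectedComponentsWithStats(m); m=l==1+s[1:,4].argmax()
    q=(P[m][:,:2]*1000).astype('f4').copy(); print(n,m.sum(),cv2.minAreaRect(q),np.median(P[m][:,2]))
# dark rim by colour, outer contour -> z .011
g=cv2.cvtColor(p,cv2.COLOR_RGB2GRAY)
m=(b&(g<110)&(zz>.004)).astype('u1');k,l,s,_=cv2.connectedComponentsWithStats(m); m=l==1+s[1:,4].argmax()
q=(P[m][:,:2]*1000).astype('f4').copy(); print("dark",m.sum(),cv2.minAreaRect(q))
# corner rays with plate top z=.006
c=bot.calibration("wrist");f=192/np.tan(np.radians(c["vertical_fov"])/2);M=np.array(c["mount"]);s=bot.sense();R=Ro.from_rotvec(s["tool_rot"]).as_matrix()
uv=(np.array([[332,281],[440,256],[458,340],[354,362.]])+.5)/1.5-.5
d=np.c_[(uv[:,0]-c["cx"])/f,(uv[:,1]-c["cy"])/f,np.ones(4)]@M[:3,:3].T@R.T;o=R@M[:3,3]+s["position"]
w=o+d*((.006-o[2])/d[:,2])[:,None];print(w,w.mean(0),np.linalg.norm(w-np.roll(w,-1,0),axis=1))
for n,X,Y,lo,hi in(("jar",.555,.053,.066,.08),("spool",.457,.075,.028,.04)):
    q=P[(np.hypot(x-X,y-Y)<.04)&(zz>lo)&(zz<hi)]
    print(n,len(q),np.percentile(q[:,2],[5,50,95]),cv2.minEnclosingCircle((q[:,:2]*1000).astype('f4').copy()))
```

```text
plate 4379 ((539.3788452148438, 270.1335754394531), (76.40924835205078, 91.79045104980469), 15.753092765808105) 0.005329565632540251
rim 1051 ((539.3287963867188, 270.03369140625), (64.40131378173828, 79.98342895507812), 15.690168380737305) 0.009834228381984556
dark 1054 ((538.6497192382812, 270.1399841308594), (63.10965347290039, 80.50874328613281), 15.765874862670898)
[[0.5163 0.2178 0.006 ]
 [0.4919 0.3024 0.006 ]
 [0.5622 0.3233 0.006 ]
 [0.5862 0.2377 0.006 ]] [0.5392 0.2703 0.006 ] [0.088  0.0733 0.0889 0.0726]
jar 2156 [0.0695 0.0721 0.0732] ((554.1849365234375, 55.12125778198242), 27.739036560058594)
spool 2204 [0.0328 0.0342 0.0354] ((457.6091003417969, 75.09230041503906), 28.251422882080078)
```

>>> play_rows(motion=[0, -0.03, 0, 0, 0.006, -0.044, 0, 0, 0.006, -0.044, 0, 0, 0.006, -0.044, 0, 0, 0.006, -0.044, 0, 0, 0.006, -0.044, 0, 0, 0.006, -0.044, 0, 0, 0.006, -0.044, -0.02, 0, 0.006, -0.044, -0.04, 0, 0.006, -0.03, -0.04, -0.007], hand=-0.83)

```text
t: 16.5
position: [0.5454, -0.1521, 0.1373]
tool_rot: [-0.062, 3.138, -0.002]
ft_force: [1.4, -0.5, -0.6]
gripper_width: 0.0852
finger_force: 0.0
```

>>> play_rows(motion=[0, -0.014, 0, 0, 0, 0, 0, 0, 0, 0, 0, 0])

```text
t: 16.8
position: [0.5455, -0.1631, 0.1392]
tool_rot: [-0.068, 3.139, -0.001]
ft_force: [0.1, -0.0, 0.4]
gripper_width: 0.085
finger_force: 0.0
```

Run:
```python
from h import *
st();p,P=cam('wrist');save(p,'w8')
x,y,zz=np.moveaxis(P,-1,0)
m=((abs(x-.543)<.024)&(abs(y+.1715)<.04)&(zz>.033)&(zz<.0425)).astype('u1'); k,l,s,_=cv2.connectedComponentsWithStats(m); m=l==1+s[1:,4].argmax()
q=P[m]; print(len(q),np.median(q[:,2]),cv2.minAreaRect((q[:,:2]*1000).astype('f4').copy()))
```

```text
t16.8 pos [ 0.5455 -0.1631  0.1392] yaw 1.6143 w 0.0850 ff 0.0 ft [ 0.1 -0.   0.4] tq [ 0.05  0.01 -0.02] j [-0.37  0.5   1.69  0.    0.96 -1.99]
2232 0.0368598878590088 ((544.8123779296875, -170.92880249023438), (34.51670455932617, 49.90214920043945), 0.16479311883449554)
```

View pics/w8.png

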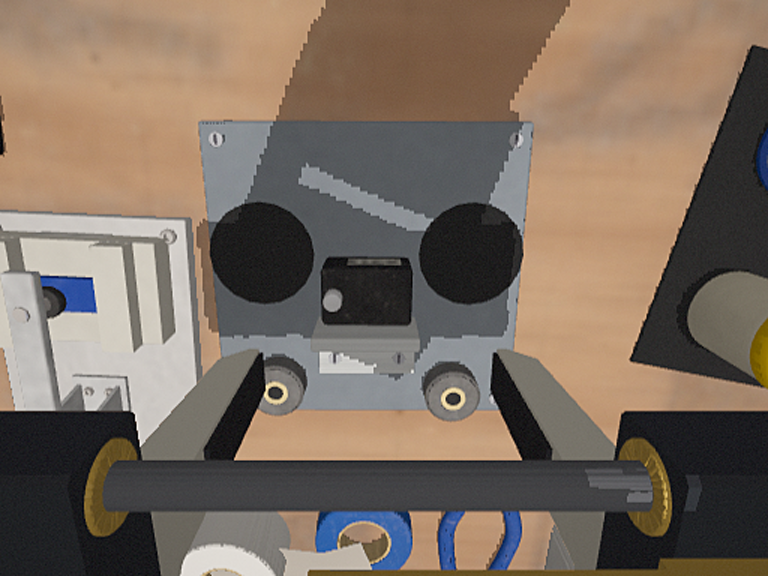

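Counter at (367,292) is clear on both sides; pads at (262,253) and (472,253) empty.

>>> play_rows(motion=[-0.0007, -0.0079, -0.02, -0.04, 0, 0, -0.03, 0, 0, 0, -0.03, 0, 0, 0, -0.017, 0, 0, 0, -0.01, 0, 0, 0, 0, 0, 0, 0, 0, 0])

```text
t: 17.55
position: [0.5449, -0.1713, 0.0316]
tool_rot: [-0.007, 3.14, -0.001]
ft_force: [0.7, 0.2, 0.1]
gripper_width: 0.0846
finger_force: 0.0
```

>>> play_rows(motion=[0, 0, 0, 0, 0, 0, 0, 0, 0, 0, 0, 0, 0, 0, 0, 0, 0, 0, 0, 0, 0, 0, 0, 0], hand=1, force=20)

```text
t: 18.15
position: [0.5442, -0.1716, 0.0304]
tool_rot: [-0.007, 3.142, 0.0]
ft_force: [0.1, 0.3, 1.8]
gripper_width: 0.0502
finger_force: 20.0
```

```bash
python3 -c "
from h import *
st()"
```

```text
t18.1 pos [ 0.5442 -0.1716  0.0304] yaw 1.5749 w 0.0502 ff 20.0 ft [0.1 0.3 1.8] tq [ 0.17  0.11 -0.07] j [-0.39  0.66  1.73  0.    0.75 -1.96]
```

>>> play_rows(motion=[0, 0, 0.005, 0, 0, 0, 0.02, 0, 0, 0, 0.04, 0, 0, 0.01, 0.04, 0, 0, 0.03, 0.02, 0, 0, 0.044, 0, 0, 0, 0.044, 0, 0, 0, 0.044, 0, 0, 0, 0.044, 0, 0, 0, 0.044, 0, 0])

```text
t: 19.15
position: [0.5438, 0.0901, 0.1556]
tool_rot: [-0.006, 3.141, -0.0]
ft_force: [0.6, -0.8, -1.3]
gripper_width: 0.0498
finger_force: 20.0
```

>>> play_rows(motion=[0, 0.044, 0, 0.05, 0, 0.044, 0, 0.1, -0.003, 0.044, 0, 0.1, -0.002, 0.03, 0, 0.02, 0, 0.015, 0, 0, 0, 0, 0, 0, 0, 0, 0, 0])

```text
t: 19.85
position: [0.5393, 0.2644, 0.1552]
tool_rot: [0.428, -3.112, 0.001]
ft_force: [0.3, -0.4, -1.4]
gripper_width: 0.0496
finger_force: 20.0
```

```bash
python3 -c "
from h import *
st()"
```

```text
t19.9 pos [0.5393 0.2644 0.1552] yaw 1.8441 w 0.0496 ff 20.0 ft [ 0.3 -0.4 -1.4] tq [0.02 0.02 0.04] j [ 0.38  0.53  1.59 -0.    1.03 -1.47]
```

Move 5.7 mm in y, descend to about 20 mm above the floor, and look.

>>> play_rows(motion=[0, 0.0057, -0.02, 0.0014, 0, 0, -0.03, 0, 0, 0, -0.03, 0, 0, 0, -0.017, 0, 0, 0, -0.01, 0, 0, 0, 0, 0, 0, 0, 0, 0])

```text
t: 20.55
position: [0.5398, 0.2706, 0.0491]
tool_rot: [-0.43, 3.111, 0.0]
ft_force: [0.1, -0.3, 0.4]
gripper_width: 0.0499
finger_force: 20.0
```

Run:
```python
from h import *
st();p,P=cam('wrist');a=p[130:384,130:380];save(a,'w9',2.2)
x,y,zz=np.moveaxis(P,-1,0)
m=((np.hypot(x-.539,y-.27)<.04)&(zz>.044)&(zz<.062)).astype('u1')
k,l,s,_=cv2.connectedComponentsWithStats(m); 
if k>1:
    m=l==1+s[1:,4].argmax();q=P[m]; print(len(q),np.percentile(q[:,2],[5,50,95]),cv2.minAreaRect((q[:,:2]*1000).astype('f4').copy()))
```

```text
t20.6 pos [0.5398 0.2706 0.0491] yaw 1.8455 w 0.0499 ff 20.0 ft [ 0.1 -0.3  0.4] tq [ 0.01 -0.03  0.04] j [ 0.39  0.68  1.63 -0.    0.83 -1.46]
7352 [0.04746773 0.05544485 0.058459  ] ((539.2484741210938, 270.06524658203125), (34.90242004394531, 77.65614318847656), 17.60695457458496)
```

View pics/w9.png

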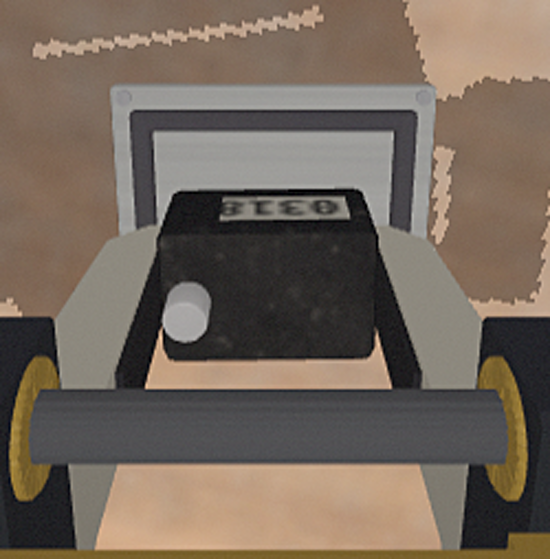

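The counter is square over the recess, held level and centred (x 160–375 between rim sides 155–393).

>>> play_rows(motion=[-0.0005, -0.0005, -0.008, 0, 0, 0, -0.006, 0, 0, 0, -0.004, 0, 0, 0, -0.002, 0, 0, 0, -0.0008, 0, 0, 0, 0, 0, 0, 0, 0, 0])

```text
t: 21.3
position: [0.5384, 0.2705, 0.0283]
tool_rot: [0.432, -3.111, 0.0]
ft_force: [-6.0, -2.5, 12.9]
gripper_width: 0.0495
finger_force: 20.0
```

```bash
python3 -c "
from h import *
st()"
```

```text
t21.3 pos [0.5384 0.2705 0.0283] yaw 1.8466 w 0.0495 ff 20.0 ft [-6.  -2.5 12.9] tq [-0.51  1.04  0.01] j [ 0.39  0.71  1.64 -0.    0.79 -1.46]
```

>>> play_rows(motion=[0, 0, 0, 0, 0, 0, 0, 0, 0, 0, 0, 0, 0, 0, 0, 0, 0, 0, 0, 0, 0, 0, 0.02, 0, 0, 0, 0.04, 0, 0, 0, 0.04, 0, -0.02, 0, 0.03, 0, -0.02, -0.01, 0.03, 0], hand=-0.83)

```text
t: 22.3
position: [0.4982, 0.261, 0.1888]
tool_rot: [-0.432, 3.111, 0.001]
ft_force: [-0.3, 0.4, 0.0]
gripper_width: 0.0851
finger_force: 0.0
```

>>> play_rows(motion=[-0.02, -0.02, 0, 0, 0, 0, 0, 0, 0, 0, 0, 0])

```text
t: 22.6
position: [0.4789, 0.2406, 0.1876]
tool_rot: [-0.431, 3.111, 0.0]
ft_force: [0.3, 0.1, -0.5]
gripper_width: 0.085
finger_force: 0.0
```

Run:
```python
from h import *
st();p,P=cam('wrist');save(p,'w10')
x,y,zz=np.moveaxis(P,-1,0)
m=((np.hypot(x-.539,y-.27)<.04)&(zz>.0325)&(zz<.0385)).astype('u1')
k,l,s,_=cv2.connectedComponentsWithStats(m);m=l==1+s[1:,4].argmax();q=P[m]; print(len(q),np.percentile(q[:,2],[5,50,95]),cv2.minAreaRect((q[:,:2]*1000).astype('f4').copy()))
A=np.c_[q[:,:2]-q[:,:2].mean(0),np.ones(len(q))];print(np.linalg.lstsq(A,q[:,2],rcond=None)[0])
m=((np.hypot(x-.539,y-.27)<.07)&(zz>.003)&(zz<.05));q=P[m];print("cradle",cv2.minAreaRect((q[:,:2]*1000).astype('f4').copy()))
for n,X,Y,lo,hi in(("jar",.555,.053,.066,.08),("spool",.457,.075,.028,.04)):
    q=P[(np.hypot(x-X,y-Y)<.04)&(zz>lo)&(zz<hi)]
    if len(q)>50:print(n,len(q),np.percentile(q[:,2],[5,50,95]),cv2.minEnclosingCircle((q[:,:2]*1000).astype('f4').copy()))
```

```text
t22.6 pos [0.4789 0.2406 0.1876] yaw 1.8459 w 0.0850 ff 0.0 ft [ 0.3  0.1 -0.5] tq [ 0.06  0.03 -0.01] j [ 0.38  0.38  1.73  0.    1.03 -1.47]
1314 [0.03345335 0.0348194  0.03606359] ((538.5532836914062, 268.4048156738281), (34.06745910644531, 48.95033264160156), 17.245718002319336)
[0.00395734 0.00081218 0.03482061]
cradle ((539.5394287109375, 270.200927734375), (76.89816284179688, 91.92576599121094), 15.601142883300781)
jar 2954 [0.06927287 0.07199351 0.07314652] ((554.0371704101562, 54.963130950927734), 27.775856018066406)
spool 3009 [0.03282613 0.03416435 0.03538782] ((457.51959228515625, 75.09249114990234), 28.413326263427734)
```

View pics/w10.png

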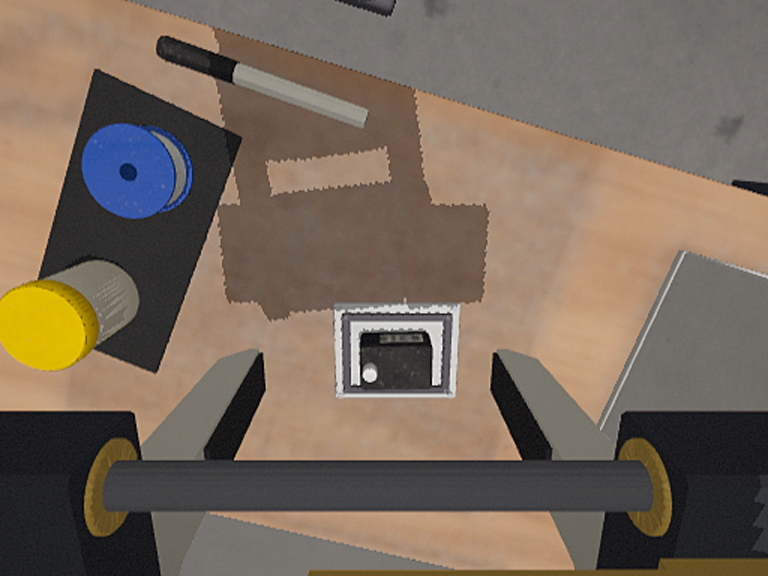

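Counter sits flat in the recess, (395,360) in the picture, parallel to the rim. Now the spool: turn back and go above it.

>>> play_rows(motion=[-0.002, -0.016, 0, -0.139, -0.002, -0.016, 0, -0.139, -0.002, -0.016, 0, -0.139, -0.002, -0.016, 0, -0.139, -0.002, -0.016, 0, -0.139, -0.002, -0.016, 0, -0.139, -0.002, -0.016, 0, -0.139, -0.002, -0.016, 0, -0.139, -0.002, -0.016, 0, -0.139, -0.002, -0.016, 0, -0.139], hand=-0.613)

```text
t: 23.65
position: [0.4593, 0.0802, 0.187]
tool_rot: [-1.668, -2.661, 0.001]
ft_force: [-0.0, 0.4, 0.2]
gripper_width: 0.0749
finger_force: 0.0
```

>>> play_rows(motion=[-0.0015, -0.0057, -0.02, -0.139, 0, 0, -0.02, -0.139, 0, 0, -0.02, -0.136, 0, 0, 0, 0, 0, 0, 0, 0])

```text
t: 24.15
position: [0.4576, 0.0751, 0.1275]
tool_rot: [-2.169, -2.272, 0.001]
ft_force: [-0.2, 0.3, 0.4]
gripper_width: 0.075
finger_force: 0.0
```

```bash
python3 -c "
from h import *
st()"
```

```text
t24.1 pos [0.4576 0.0751 0.1275] yaw 0.0466 w 0.0750 ff 0.0 ft [-0.2  0.3  0.4] tq [-0.09  0.08  0.  ] j [ 0.06  0.35  1.96 -0.    0.83  0.02]
```

>>> play_rows(motion=[0, 0, -0.03, -0.0045, 0, 0, -0.03, 0, 0, 0, -0.025, 0, 0, 0, -0.015, 0, 0, 0, -0.006, 0, 0, 0, 0, 0, 0, 0, 0, 0])

```text
t: 24.85
position: [0.458, 0.075, 0.0224]
tool_rot: [2.177, 2.264, 0.002]
ft_force: [-0.2, -0.1, 0.9]
gripper_width: 0.0749
finger_force: 0.0
```

>>> play_rows(motion=[0, 0, 0, 0, 0, 0, 0, 0, 0, 0, 0, 0, 0, 0, 0, 0, 0, 0, 0, 0, 0, 0, 0, 0], hand=1, force=25)

```text
t: 25.45
position: [0.4574, 0.0749, 0.0218]
tool_rot: [2.178, 2.263, 0.001]
ft_force: [-1.4, -0.5, 6.3]
gripper_width: 0.0519
finger_force: 25.0
```

```bash
python3 -c "
from h import *
st()"
```

```text
t25.4 pos [0.4574 0.0749 0.0218] yaw 0.0381 w 0.0519 ff 25.0 ft [-1.4 -0.5  6.3] tq [-0.08  0.19 -0.02] j [ 0.06  0.55  2.01 -0.    0.58  0.02]
```

>>> play_rows(motion=[0, 0, 0.005, 0, 0, 0, 0.025, 0, 0, -0.005, 0.03, 0, 0.003, -0.02, 0.02, 0, 0.01, -0.035, 0, 0, 0.013, -0.04, 0, 0, 0.015, -0.04, 0, 0, 0.015, -0.03, 0, 0, 0.01, -0.012, 0, 0, 0.002, -0.004, 0, 0])

```text
t: 26.45
position: [0.5256, -0.1124, 0.1014]
tool_rot: [2.181, 2.261, 0.0]
ft_force: [-0.9, 0.5, -1.8]
gripper_width: 0.0516
finger_force: 25.0
```

>>> play_rows(motion=[0, 0, -0.02, 0, 0, 0, -0.02, 0, 0, 0, -0.02, 0, 0, 0, 0, 0, 0, 0, 0, 0])

```text
t: 26.95
position: [0.5249, -0.1105, 0.0418]
tool_rot: [-2.178, -2.263, 0.001]
ft_force: [-0.3, 0.0, -1.8]
gripper_width: 0.0518
finger_force: 25.0
```

```bash
python3 -c "
from h import *
st()"
```

```text
t26.9 pos [ 0.5249 -0.1105  0.0418] yaw 0.0385 w 0.0518 ff 25.0 ft [-0.3  0.  -1.8] tq [-0.06  0.05  0.01] j [-0.29  0.6   1.82  0.    0.72 -0.33]
```

Lower by about 15 mm, release, and rise towards the jar.

>>> play_rows(motion=[0.0006, -0.0005, -0.006, 0, 0, 0, -0.005, 0, 0, 0, -0.003, 0, 0, 0, -0.0015, 0, 0, 0, 0, 0, 0, 0, 0, 0])

```text
t: 27.55
position: [0.5258, -0.1116, 0.0268]
tool_rot: [2.179, 2.263, 0.0]
ft_force: [-4.2, 1.1, 10.1]
gripper_width: 0.0517
finger_force: 25.0
```

```bash
python3 -c "
from h import *
st()"
```

```text
t27.6 pos [ 0.5258 -0.1116  0.0268] yaw 0.0379 w 0.0517 ff 25.0 ft [-4.2  1.1 10.1] tq [0.09 0.75 0.02] j [-0.3   0.63  1.82  0.    0.69 -0.33]
```

>>> play_rows(motion=[0, 0, 0, 0, 0, 0, 0, 0, 0, 0, 0, 0, 0, 0, 0, 0, 0, 0, 0, 0, 0, 0, 0.02, 0, 0, 0, 0.04, 0, 0, 0, 0.04, 0, 0, 0, 0.03, 0, 0, 0, 0, 0], hand=-0.613)

```text
t: 28.55
position: [0.5276, -0.1121, 0.1599]
tool_rot: [2.175, 2.259, 0.005]
ft_force: [-0.6, 0.4, -1.2]
gripper_width: 0.075
finger_force: 0.0
```

>>> play_rows(motion=[0.004, 0.02, 0, 0, 0.005, 0.04, 0, 0, 0.005, 0.04, 0, 0, 0.005, 0.03, 0, 0, 0.005, 0.024, 0, 0, 0.004, 0.01, 0, 0, 0, 0, -0.02, 0, 0, 0, -0.02, 0, 0, 0, 0, 0, 0, 0, 0, 0])

```text
t: 29.55
position: [0.5538, 0.0519, 0.1159]
tool_rot: [-2.179, -2.262, 0.001]
ft_force: [0.0, -0.4, 1.0]
gripper_width: 0.0747
finger_force: 0.0
```

```bash
python3 -c "
from h import *
st()"
```

```text
t29.6 pos [0.5538 0.0519 0.1159] yaw 0.0374 w 0.0747 ff 0.0 ft [ 0.  -0.4  1. ] tq [-0.13  0.05 -0.01] j [ 0.01  0.51  1.73 -0.    0.9  -0.03]
```

>>> play_rows(motion=[0.0009, 0.0015, -0.02, 0.0045, 0, 0, -0.03, 0, 0, 0, -0.02, 0, 0, 0, -0.012, 0, 0, 0, -0.006, 0, 0, 0, 0, 0, 0, 0, 0, 0])

```text
t: 30.25
position: [0.5553, 0.0539, 0.0289]
tool_rot: [2.173, 2.267, 0.002]
ft_force: [0.2, 0.6, 0.5]
gripper_width: 0.0748
finger_force: 0.0
```

>>> play_rows(motion=[0, 0, 0, 0, 0, 0, 0, 0, 0, 0, 0, 0, 0, 0, 0, 0, 0, 0, 0, 0, 0, 0, 0, 0], hand=1, force=20)

```text
t: 30.85
position: [0.5548, 0.0539, 0.0283]
tool_rot: [2.174, 2.268, 0.0]
ft_force: [-1.5, -0.1, 6.1]
gripper_width: 0.0545
finger_force: 20.0
```

```bash
python3 -c "
from h import *
st()"
```

```text
t30.9 pos [0.5548 0.0539 0.0283] yaw 0.0424 w 0.0545 ff 20.0 ft [-1.5 -0.1  6.1] tq [-0.05  0.19  0.02] j [ 0.01  0.65  1.76 -0.    0.73 -0.03]
```

>>> play_rows(motion=[0, 0, 0.005, 0, 0, 0, 0.025, 0, 0, 0, 0.04, 0, 0, -0.01, 0.03, 0, -0.003, -0.03, 0.01, 0, -0.004, -0.045, 0, 0, -0.004, -0.045, 0, 0, -0.004, -0.045, 0, 0, -0.004, -0.045, 0, 0, -0.004, -0.04, 0, 0])

```text
t: 31.85
position: [0.531, -0.2081, 0.138]
tool_rot: [-2.174, -2.267, 0.0]
ft_force: [-1.0, -0.6, -1.1]
gripper_width: 0.0545
finger_force: 20.0
```

>>> play_rows(motion=[-0.0016, -0.02, 0, 0, 0, -0.0087, 0, 0, 0, 0, -0.02, 0, 0, 0, -0.03, 0, 0, 0, -0.03, 0, 0, 0, -0.01, 0, 0, 0, 0, 0, 0, 0, 0, 0])

```text
t: 32.65
position: [0.5307, -0.2347, 0.0491]
tool_rot: [2.172, 2.268, 0.001]
ft_force: [-0.2, 0.8, -2.2]
gripper_width: 0.0546
finger_force: 20.0
```

```bash
python3 -c "
from h import *
st()"
```

```text
t32.6 pos [ 0.5307 -0.2347  0.0491] yaw 0.0429 w 0.0546 ff 20.0 ft [-0.2  0.8 -2.2] tq [-0.1   0.08  0.04] j [-0.5   0.65  1.7   0.    0.8  -0.54]
```

>>> play_rows(motion=[-0.0004, 0, -0.006, 0, 0, 0, -0.005, 0, 0, 0, -0.003, 0, 0, 0, -0.0018, 0, 0, 0, 0, 0, 0, 0, 0, 0])

```text
t: 33.25
position: [0.5296, -0.235, 0.0332]
tool_rot: [2.174, 2.268, -0.0]
ft_force: [-5.4, 2.0, 11.6]
gripper_width: 0.0545
finger_force: 20.0
```

```bash
python3 -c "
from h import *
st()"
```

```text
t33.2 pos [ 0.5296 -0.235   0.0332] yaw 0.0424 w 0.0545 ff 20.0 ft [-5.4  2.  11.6] tq [0.11 0.91 0.05] j [-0.5   0.67  1.7  -0.    0.77 -0.54]
```

>>> play_rows(motion=[0, 0, 0, 0, 0, 0, 0, 0, 0, 0, 0, 0, 0, 0, 0, 0, 0, 0, 0, 0, 0, 0, 0.02, 0, 0, 0, 0.04, 0, 0, 0, 0.04, 0, 0, 0, 0.04, 0, 0, 0, 0.04, 0], hand=-0.613)

```text
t: 34.25
position: [0.5294, -0.2346, 0.2138]
tool_rot: [-2.174, -2.268, -0.0]
ft_force: [-0.6, 1.0, 0.1]
gripper_width: 0.075
finger_force: 0.0
```

>>> play_rows(motion=[0, 0, 0.04, 0, -0.01, 0, 0.02, 0, -0.02, 0, 0, 0, 0, 0, 0, 0, 0, 0, 0, 0])

```text
t: 34.75
position: [0.4998, -0.2348, 0.272]
tool_rot: [-2.174, -2.267, -0.0]
ft_force: [-0.4, 0.4, 0.7]
gripper_width: 0.075
finger_force: 0.0
```

Run:
```python
from h import *
st();p,P=cam('wrist');save(p,'w11')
x,y,zz=np.moveaxis(P,-1,0)
for n,X,Y,lo,hi in(("jar",.53,-.234,.070,.085),("spool",.526,-.1115,.034,.045),("rL",.610,-.116,.02,.03),("rR",.611,-.224,.02,.03)):
    q=P[(np.hypot(x-X,y-Y)<.035)&(zz>lo)&(zz<hi)]
    print(n,np.percentile(q[:,2],[5,50,95]),cv2.minEnclosingCircle((q[:,:2]*1000).astype('f4').copy()))
p,P=cam('scene');save(p,'s11')
```

```text
t34.8 pos [ 0.4998 -0.2348  0.272 ] yaw 0.0419 w 0.0750 ff 0.0 ft [-0.4  0.4  0.7] tq [-0.07  0.1  -0.02] j [-0.52  0.32  1.6   0.    1.23 -0.57]
jar [0.07554842 0.07709258 0.07834995] ((529.0598754882812, -234.67398071289062), 27.592626571655273)
spool [0.03776301 0.0390959  0.04048325] ((525.8380737304688, -111.9482650756836), 28.035152435302734)
rL [0.02266716 0.02480043 0.02648453] ((610.2054443359375, -116.68181610107422), 16.940488815307617)
rR [0.02235897 0.02492323 0.02636032] ((611.1406860351562, -224.835205078125), 17.214445114135742)
```

View pics/s11.png

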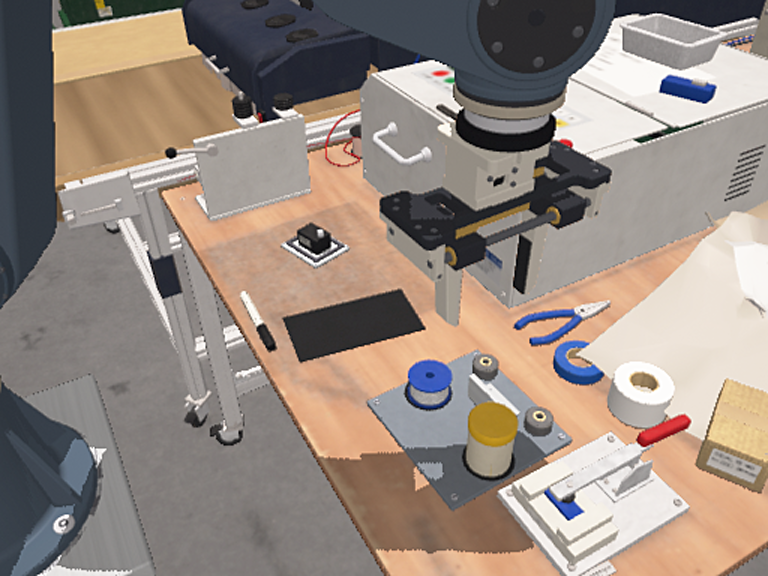

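View pics/w11.png

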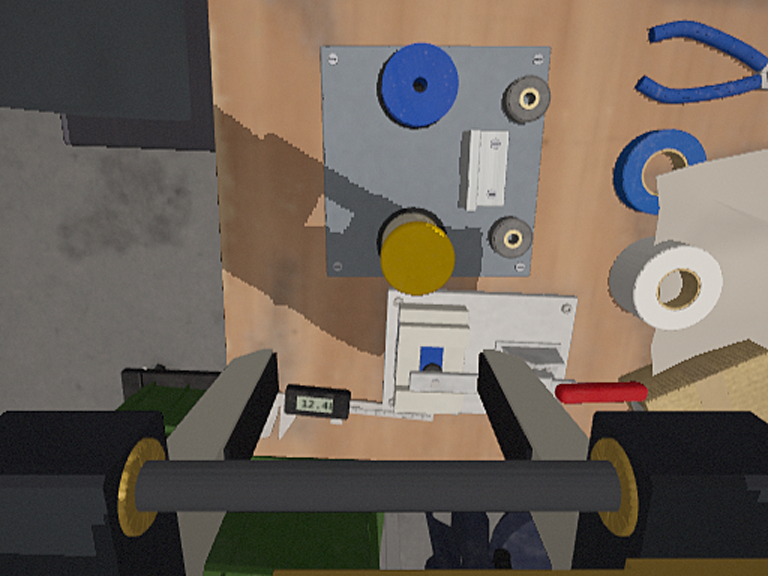

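Scene picture: jar (490,440) and spool (430,383) stand upright on their pads within about 1 mm of the start. The rollers are unmoved, the counter sits in the cradle (315,242) and the gripper is clear of everything.

```bash
python3 -c "
from plant import bot
print(bot.job_done())"
```

```text
the job is handed in; nothing more can be done
None
```

The job is handed in at about 35 s: the counter sits flat in the cradle recess, measured within about 2° of square, the jar and spool are upright within about 1.5 mm of where they stood on the rack, and the rollers are unmoved to within measurement error; no verdict came back.

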